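Open the label printer for a new roll and hold its spring guide at the mark

TASK

Help me change the roll in the label printer; I need both hands for the new one. First raise the black lever on the print head all the way up so that the head is open, then take the sliding right-hand roll guide by its lug, pull it out to the right against its spring until its pointer stands on the long mark, and keep holding it there: finish with the guide still in your grip, do not let it go. Leave the new roll, the jars and the printer's cover where they stand.

Things in the scene. Friction and masses are not known exactly. Their poses are not given: they have to be found in the camera images.
- printer: desktop label printer, cover off, fixed, white on a grey base, 205 (x) x 200 (y) mm, walls 80 mm high. Origin: centre of its underside; x to its back, y to its left, z up. In front a dark print head under a steel bridge (x -98..-37, y -81..81, top z 141 mm); behind it the open roll bay (x -30..61 mm) with two upright roll guides; at the back a flat deck (top z 76) with a metal scale
- lever_hinge (a point): axis of the head lever, between two bearing plates on the middle of the bridge, at printer (-68, 0, 152) mm; it runs along the printer's y. Axes as the printer's
- lever_tip (a point): middle of the black round cross bar at the head lever's free end: 15 mm in diameter, 22 mm long along the printer's y; with the lever down it is 52 mm in front of the hinge axis, 5 mm lower, 147 mm above the worktop. It projects in front of the bridge, free on both sides and below: pinch it over its 22 mm length or lift it from below
- head_lever (a joint): angle of the head lever, rad: 0 = down (head shut), 1.3 = its stop, all the way up, tip about 201 mm above the worktop; the tip goes up and back round the hinge. It starts near 0 and stays where it is left (friction, 2 N at the tip). The print head swings up a little with it
- guide_lug (a point): middle of the upright ribbed lug on top of the sliding right-hand roll guide, at printer (14, 14, 132) mm when home. Lug 24 mm in x, 12 mm in y, free from z 113 to 148 mm. Below it the guide is a grey plate 50 mm in x, 6 mm thick, with a round top. The fixed left-hand guide has no lug (top z 113); 30 mm lie between the plates when home
- roll_guide (a joint): how far the right-hand guide is pulled out to the printer's right (-y), m: 0 = home, 0.060 = end stop, 0.040 = pointer on the long mark. A spring pulls it home: about 3 N at home and 7 N at the long mark, and it snaps back when released.
- guide_pointer (a point): tip of the pointer tongue at the back of the right-hand guide, lying over the deck scale, at printer (59, 15, 80) mm when the guide is home; it moves with the guide. (A wall cupboard hangs about 1 m above the back of the worktop: keep the arm's elbow out of it)
- long_mark (a point): the long mark on the deck's metal scale, at printer (79, -25, 77) mm. Six dark lines along x, 10 mm apart, from printer y = 15 mm (home) to -35 mm: this one, the fifth counting the home mark, is 25 mm long, the others 11 mm. The pointer is on it when both have the same printer y
- label_roll: the new roll of blank paper labels, loose, standing on its end: 80 mm in diameter, 66 mm high, with a 37 mm hole; origin at the centre of its underside. To be left alone.
- printer_cover: the printer's cover, taken off and lying open side down: a grey plastic hood 150 x 196 x 76 mm, loose; origin at the centre of its underside. To be left alone.
- jar_a: one of two closed amber glass preserve jars with metal caps, waiting for labels, 62 mm in diameter, 88 mm high, loose; origin at the centre of its underside. To be left alone.
- jar_b: the other of two closed amber glass preserve jars with metal caps, waiting for labels, 62 mm in diameter, 88 mm high, loose; origin at the centre of its underside. To be left alone.

How it is judged (in metres and radians):
On the way, in this order (a step that is already met when the one before it is completed fails the run):
1. the head lever is raised all the way (over 1.15 rad) while the guide is still home (value of joint head_lever above 1.15 rad and value of joint roll_guide below 0.01 m), for 0.2 s.
2. the guide's pointer is pulled to the long mark (within 3 mm) by the fingers (value of joint roll_guide between 0.037 and 0.043 m and contact force between the fingers and roll_guide above 1 N), for 0.5 s.
At the end, for the whole second after the job is handed in: The fingers hold the right-hand guide with its pointer within 3 mm of the long mark (slide at 0.037 to 0.043 m, more than 1 N between fingers and guide, nothing loose wedged against it), and the head lever is still up (over 1.15 rad) (all of step 2 and contact force between each of label_roll, printer_cover, jar_a, jar_b and roll_guide below 0.2 N and value of joint head_lever above 1.15 rad); the arm keeps its last pose, push and grip.
It fails at once if the new roll is moved by more than 20 mm (distance of label_roll from where it was at the start of the episode above 0.02 m).
It fails at once if the cover is moved by more than 20 mm (distance of printer_cover from where it was at the start of the episode above 0.02 m).
It fails at once if a jar (jar_a) is moved by more than 20 mm (distance of jar_a from where it was at the start of the episode above 0.02 m).
It fails at once if a jar (jar_b) is moved by more than 20 mm (distance of jar_b from where it was at the start of the episode above 0.02 m).
It also fails if it takes over 42 s, if anything falls off the work surface, if the arm or the gripper's body presses on something with over 40 N, if the wrist force passes 120 N, or if a joint passes its speed limit or range.

ROBOT

A 7-joint arm with a two-finger parallel gripper is mounted at the origin on a cart in front of the work surface, level with it; the furniture and walls round the work are solid. World frame = base frame: x ahead of the robot, y to its left, z up, the work surface at z = 0. Lengths are in mm, angles in rad, forces in N, time in s.
With the tool pointing down it reaches from about 425 to 1025 mm from the base axis. Payload 3.6 kg.
Tool frame: the origin (TCP) lies at the very end of the fingers, on their centre line; the grasp point (between the pads) lies 19 mm behind it (robot.grip_depth is the distance from the TCP to the grasp point, in mm); z points along the fingers, y is the line along which they close (so a half turn about z gives the same grasp; the last joint's range is limited). The gripper opens to 85 mm and grips with 20 to 120 N. Pads are 22 mm wide; open, the fingers measure 114 mm over their backs; the gripper's body (76 mm by 85 mm) begins 54 mm behind the grasp point. The pads swing forward as they close: fully open they stand 13 mm farther back than shut.
Start: joints at [-1.21, 0.591, 0.048, 1.609, -0.033, 0.943, -0.034], TCP at [317.825, 651.626, 192.602] pointing down, gripper open.
Joint ranges: [-2.69, 2.69], [-0.47, 2.24], [-1.27, 1.36], [0.19, 2.51], [-1.53, 4.68], [0.08, 2.07], [-3.09, 3.09]. Speed limits (rad/s): [2.57, 2.57, 3.14, 3.14, 3.14, 3.14, 3.14].

INTERFACE

Orientations are given as a unit quaternion [w, x, y, z].
In Python, from bench import robot gives the robot as it stands. Calls block until the motion is done:
- robot.movep(position, orientation): joint-space move of the TCP to a pose.
- robot.line_to(position, orientation=None, max_speed=150): straight line of the TCP; orientation=None keeps the orientation; max_speed is the mean speed in mm/s.
- robot.move_j(angles): joint-space move.
- robot.gripper_to(opening): finger opening in mm; the grip force is fixed at half the most; returns when the fingers have stopped.
- robot.hold(seconds).
- robot.inverse_kinematics(position, orientation): joint angles nearest the present ones, or None.
- robot.state(): the state.
- robot.read_camera(name): name is "side" or "top"; returns (picture, depth): 480x640x3 uint8, red, green, blue; 480x640 float32, mm along the optical axis (not along the pixel's ray), 0 where there is no reading.
- robot.camera_info(name): a dict with "intrinsics" (3x3 intrinsics, pixels), "cam_to_world" (4x4, takes a point from camera to world coordinates). Camera axes: x right, y down, z forward; pixel columns grow to the right and rows downward; lengths in mm; the calibration is good to about 2 mm. A picture is of the moment at which its call begins. camera_info takes no time and is no camera call.
A pose or a line that the arm cannot do raises robot.MotionError and nothing moves.
- robot.sign_off(): hands the job in; it is judged then, once.
The state is a dict: "time": time; "q": joint angles; "qvel": joint speeds; "effort": joint torques, N m; "eef_pos": TCP position; "eef_rot": TCP orientation; "force": force on the tool from outside, world axes, zero at the start; "moment": the same for the moment, N m; "gripper_width": finger opening in mm; "grip_force": force on a finger pad.
Only numpy, scipy, OpenCV 4.12 (cv2) and the standard library are available. Lean on these libraries where they do the work, as an engineer would, in place of code of your own. Each camera call takes 0.05 s, during which the arm holds its last target. There are 200 camera calls.

## Working session

There is one attempt and no reset: what is moved stays moved. The work goes in short steps, each a Python script; the robot and the scene stay as the last script left them, time stands still between calls to the robot, and variables do not carry over. Pictures are saved under pics/ and viewed, at most 10 in all, crops included, and the job is handed in when it is done.

```bash
mkdir -p pics; ls
python3 - <<'E'
from bench import robot
import cv2,numpy as np
for n in("side","top"):
    p,d=robot.read_camera(n); cv2.imwrite(f"pics/{n}0.png",p[:,:,::-1]); np.savez(f"{n}0.npz",p=p,d=d)
    i=robot.camera_info(n); print(n,np.round(i["intrinsics"],1).tolist(),np.round(i["cam_to_world"],3).tolist())
s=robot.state();print(s["time"],s["eef_pos"],s["eef_rot"],s["gripper_width"])
E
```

```text
pics
side [[524.2, 0.0, 318.2], [0.0, 524.2, 232.4], [0.0, 0.0, 1.0]] [[0.91, 0.326, -0.257, 944.38], [0.415, -0.703, 0.578, -943.849], [0.007, -0.632, -0.775, 1323.743], [0.0, 0.0, 0.0, 1.0]]
top [[609.5, 0.0, 315.0], [0.0, 609.5, 233.7], [0.0, 0.0, 1.0]] [[0.013, -0.987, 0.163, 225.544], [-1.0, -0.011, 0.017, -74.999], [-0.015, -0.163, -0.987, 1887.763], [0.0, 0.0, 0.0, 1.0]]
0.1 [317.46995642 650.86198849 191.53997614] [-1.73887569e-04  2.24919422e-01  9.74376822e-01 -1.01569806e-03] 85.15533524683855
```

View pics/side0.png

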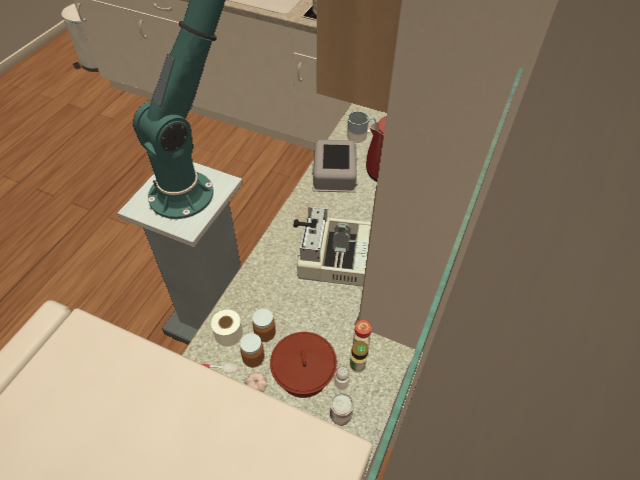

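View pics/top0.png

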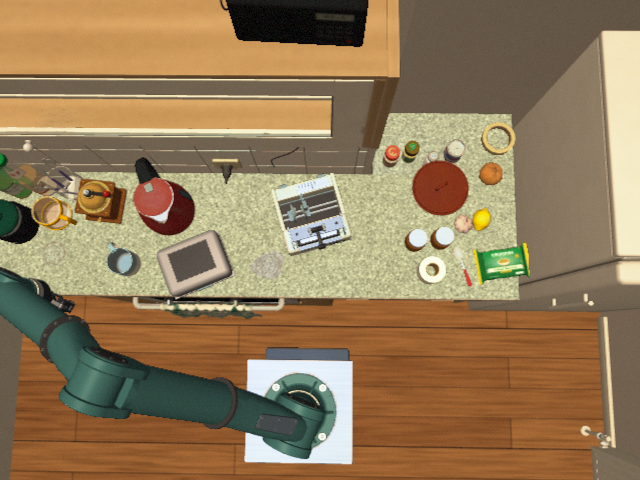

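```bash
cat > h.py <<'E'
from bench import robot
import cv2,numpy as np
from scipy.spatial.transform import Rotation as R
def cloud(n,d):
    i=robot.camera_info(n);K=i["intrinsics"];T=np.array(i["cam_to_world"]);K=np.array(K)
    v,u=np.mgrid[:480,:640];c=np.stack([(u-K[0,2])/K[0,0]*d,(v-K[1,2])/K[1,1]*d,d],-1)
    return c@T[:3,:3].T+T[:3,3]
def ray(n,u,v,z):
    i=robot.camera_info(n);K=np.array(i["intrinsics"]);T=np.array(i["cam_to_world"])
    r=T[:3,:3]@np.linalg.solve(K,[u,v,1]);return T[:3,3]+r*(z-T[2,3])/r[2]
def proj(n,p):
    i=robot.camera_info(n);K=np.array(i["intrinsics"]);T=np.array(i["cam_to_world"])
    c=K@(T[:3,:3].T@(np.array(p)-T[:3,3]));return c[:2]/c[2]
def crop(n,p,c,w,f,k):
    u,v=int(c[0]),int(c[1]);cv2.imwrite(f,cv2.resize(p[v-w*3//4:v+w*3//4,u-w:u+w,::-1],None,fx=k,fy=k,interpolation=cv2.INTER_CUBIC))
E
python3 - <<'E'
from h import *
t=np.load("top0.npz");P=cloud("top",t["d"]);
roi=np.zeros((480,640),bool);roi[165:262,262:360]=1
m=roi&(P[...,2]>60)&(P[...,2]<90)
q=P[m][:,:2].astype(np.float32);print(m.sum(),cv2.minAreaRect(q))
mk=roi&(P[...,2]>25)&(P[...,2]<220);q=P[mk][:,:2].astype(np.float32);print(mk.sum(),cv2.minAreaRect(q))
crop("top",t["p"],(313,213),50,"pics/topc.png",8)
s=np.load("side0.npz");crop("side",s["p"],(335,246),48,"pics/sidec.png",8)
for n,d in(("top",t),("side",s)):
  C=cloud(n,d["d"]);g=d["p"].max(-1)
  mm=(abs(C[...,0]-600)<250)&(abs(C[...,1]+30)<150)&(C[...,2]>142)&(C[...,2]<165)
  k,l,st,ce=cv2.connectedComponentsWithStats(mm.astype(np.uint8))
  for j in range(1,k):
    if st[j,4]>3: print(n,st[j],C[l==j].mean(0).round(1),np.ptp(C[l==j],axis=0).round(1),g[l==j].mean())
E
```

```text
1954 ((600.9894409179688, -25.848358154296875), (273.776611328125, 299.1651611328125), 0.15980565547943115)
4525 ((600.987548828125, -25.176040649414062), (273.776611328125, 305.24884033203125), 0.15980565547943115)
top [274 157  89   5 196] [734.3 -51.8 153.2] [  6.9 259.   22.7] 111.51020408163265
top [261 158  12   3  28] [733.5 101.3 153.8] [ 7.6 33.7 21.4] 106.42857142857143
top [302 200   6   9  28] [599.1 -12.9 146.7] [24.9 14.9 11.1] 140.21428571428572
top [336 216   9  12  33] [ 551.4 -117.8  144.5] [32.6 23.2  7.8] 216.03030303030303
top [289 220  49  30 373] [516.3 -39.8 150.8] [ 87.3 139.4  22.8] 157.61930294906165
top [334 225   2   3   4] [ 535.3 -101.1  144.8] [6.  2.9 5.5] 224.5
top [328 226   6   5  13] [530.3 -88.7 145.2] [12.7 14.6 10.4] 218.30769230769232
top [336 227   4   3   5] [ 530.6 -109.4  145.8] [6.3 8.7 5.2] 202.2
side [313 210   4   5   9] [508.6   5.8 143.3] [12.9 17.7  2.5] 188.77777777777777
side [317 211   4   2   4] [519.7  10.9 143.5] [5.8 9.  2.1] 129.0
side [293 214  30  24 237] [519.3 -54.6 153.3] [77.7 94.5 22.8] 96.16877637130801
side [319 224   3   4   8] [546.6 -35.8 143.3] [10.8 14.3  5.4] 194.0
side [338 224   8   5  33] [605.2 -14.9 146.3] [22.4 17.5  8.3] 128.3939393939394
side [311 239   8   7  16] [556.9 -99.8 143.8] [15.5 21.2  4.7] 163.6875
```

View pics/topc.png

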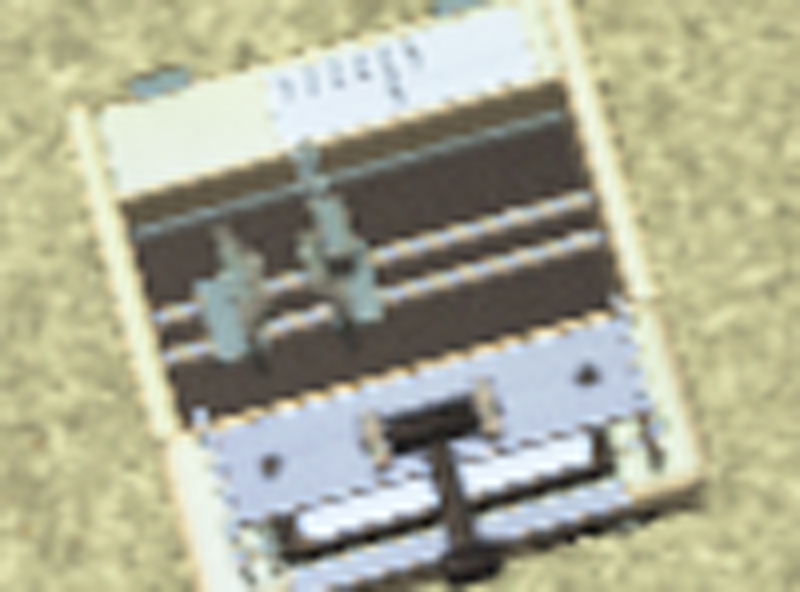

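View pics/sidec.png

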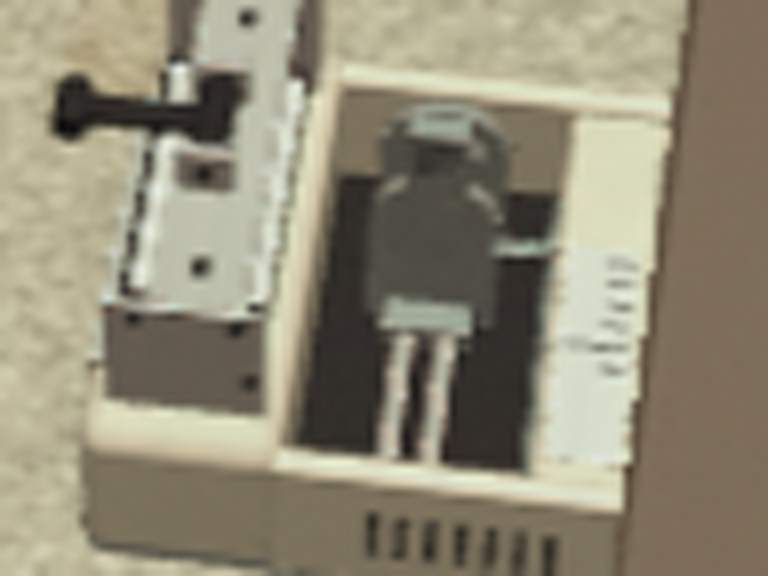

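Run:
```python
from h import *
from scipy.optimize import least_squares
T=lambda a:np.array(a)/8+[263,176]-.44
S=lambda a:np.array(a)/8+[287,210]-.44
ob=[("top",(14,14,148),T((336,228))),("top",(59,15,80),T((303,147))),("top",(-120,0,150),T((470,562))),("top",(-68,0,158),T((433,425))),("top",(79,-25,77),T((393,82))),
("top",(102,100,80),T((75,110))),
("side",(59,15,80),S((550,247))),("side",(-120,0,147),S((75,107))),("side",(79,-25,77),S((595,345))),("side",(14,14,148),S((445,122))),("side",(102,-100,80),S((625,500)))]
W=lambda x,p:np.r_[R.from_euler('z',x[2]).apply(p)[:2]+x[:2],p[2]]
f=lambda x:np.concatenate([proj(n,W(x,p))-o for n,p,o in ob])
r=least_squares(f,[590,-30,.2],x_scale=[10,10,.1],loss='soft_l1')
print(r.x);print(f(r.x).reshape(-1,2).round(1).tolist())
for n,p,o in ob: print(n,p,ray(n,*o,p[2]).round(1),W(r.x,p).round(1))
for p in((-120,0,147),(-68,0,152),(14,14,132)):print(p,W(r.x,p))
np.save("pose.npy",r.x)
```

```text
[ 5.91950771e+02 -2.90020278e+01  2.83185940e-01]
[[-0.3, -0.7], [0.4, 0.3], [-0.1, -0.0], [-0.3, -0.5], [0.1, -0.9], [-1.7, -1.0], [-0.7, 0.0], [-1.1, 0.2], [-1.1, -0.4], [-1.5, -0.3], [0.7, 1.1]]
top (14, 14, 148) [599.5 -12.5 148. ] [601.5 -11.6 148. ]
top (59, 15, 80) [645.4   3.   80. ] [644.4   1.9  80. ]
top (-120, 0, 150) [476.7 -62.8 150. ] [476.7 -62.5 150. ]
top (-68, 0, 158) [525.2 -48.9 158. ] [526.7 -48.  158. ]
top (79, -25, 77) [671.9 -30.7  77. ] [674.8 -30.9  77. ]
top (102, 100, 80) [659.   90.2  80. ] [661.9  95.5  80. ]
side (59, 15, 80) [646.4   2.8  80. ] [644.4   1.9  80. ]
side (-120, 0, 147) [479.3 -60.7 147. ] [476.7 -62.5 147. ]
side (79, -25, 77) [678.3 -31.1  77. ] [674.8 -30.9  77. ]
side (14, 14, 148) [605.9 -10.9 148. ] [601.5 -11.6 148. ]
side (102, -100, 80) [714.5 -94.   80. ] [717.8 -96.5  80. ]
(-120, 0, 147) [476.73035772 -62.53196043 147.        ]
(-68, 0, 152) [526.65920343 -48.00232294 152.        ]
(14, 14, 132) [601.48132696 -11.64782074 132.        ]
```

```bash
cat >> h.py <<'E'
x=np.load("pose.npy");yaw=x[2]
W=lambda p:np.r_[R.from_euler('z',yaw).apply(p)[:2]+x[:2],p[2]]
def Q(flip=0):
    q=(R.from_euler('z',yaw+flip*np.pi)*R.from_euler('x',np.pi)).as_quat();return q[[3,0,1,2]]
A0=np.arctan2(-5,52);L=np.hypot(52,5)
tip=lambda a:np.array([-68-L*np.cos(A0+a),0,152+L*np.sin(A0+a)])
E
python3 - <<'E'
from h import *
print(robot.state()["q"])
for fl in(0,1):
  for p in([-120,0,300],[-120,0,132],tip(1.3)-[0,0,15],[14,14,260],[14,14,118],[14,-26,118]):
    q=robot.inverse_kinematics(W(np.array(p,float)),Q(fl));print(fl,p,None if q is None else np.round(q,2))
E
```

```text
[-1.21047471  0.59203722  0.04830131  1.60971588 -0.03329527  0.94270512
 -0.03368428]
0 [-120, 0, 300] [-0.81  0.24  1.03  2.05 -0.25  0.98 -0.94]
0 [-120, 0, 132] [-0.47  0.46  0.68  2.22 -0.51  0.61 -0.71]
0 [-86.72773002   0.         185.7675315 ] [-0.56  0.42  0.77  2.11 -0.43  0.76 -0.8 ]
0 [14, 14, 260] [-0.6   0.45  0.77  1.85 -0.38  0.99 -0.96]
0 [14, 14, 118] [-0.51  0.62  0.67  1.97 -0.57  0.74 -0.79]
0 [14, -26, 118] [-0.45  0.64  0.68  1.94 -0.58  0.76 -0.72]
1 [-120, 0, 300] [-0.28  0.16  0.37  2.03 -0.07  0.97  1.97]
1 [-120, 0, 132] [ 0.01  0.38  0.03  2.2  -0.02  0.56  1.91]
1 [-86.72773002   0.         185.7675315 ] [-0.08  0.34  0.12  2.1  -0.06  0.71  1.93]
1 [14, 14, 260] [-0.14  0.36  0.11  1.83 -0.05  0.95  1.84]
1 [14, 14, 118] [-0.01  0.53 -0.06  1.95  0.05  0.66  1.75]
1 [14, -26, 118] [ 0.04  0.54 -0.05  1.92  0.04  0.68  1.82]
```

Run:
```python
from h import *
s=robot.state();robot.line_to(s["eef_pos"]+[0,0,230],max_speed=250)
robot.movep(W(np.array([-135.,0,330])),Q(1))
robot.gripper_to(50)
robot.line_to(W(np.array([-120.,0,200])),max_speed=200)
s=robot.state();print(s["time"],s["eef_pos"],s["force"],s["gripper_width"])
p,d=robot.read_camera("top");q,e=robot.read_camera("side");np.savez("m1.npz",p=p,q=q,e=e,d=d)
a=cv2.resize(p[190:270,280:360],(400,400),interpolation=3);b=cv2.resize(q[170:250,260:340],(400,400),interpolation=3)
cv2.imwrite("pics/m1.png",np.hstack([a,b])[:,:,::-1])
```

```text
5.025 [477.38861464 -62.8739625  200.67081803] [0.90922867 0.4894844  0.16306033] 49.68320270512654
```

View pics/m1.png

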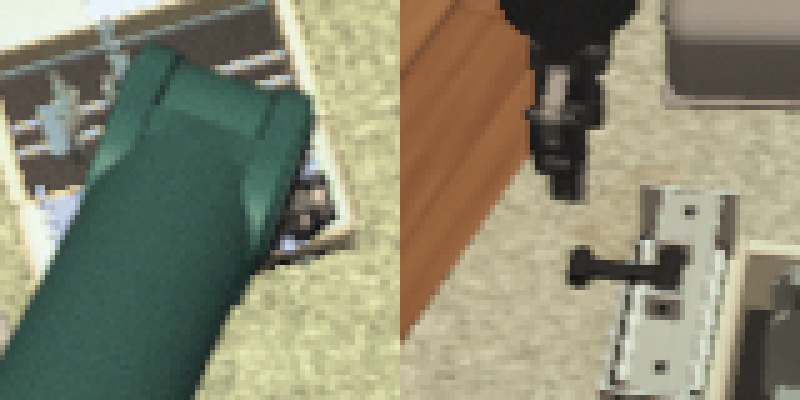

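Top view: the arm hides the lever. In the side view (right half) the fingertips at (567,195) stand above the cross bar at (580,268), as planned; descending.

Run:
```python
from h import *
robot.line_to(W(np.array([-120.,0,132])),max_speed=80)
def pr():
    s=robot.state();print(round(s["time"],2),s["eef_pos"].round(1),np.round(s["force"],1),round(s["gripper_width"],1),round(s["grip_force"],1))
pr();robot.gripper_to(15);pr()
if 17<robot.state()["gripper_width"]<27:
    for a in np.linspace(.1,1.3,13):
        robot.line_to(W(tip(a)-[0,0,15]),max_speed=60)
        if a>.35: pr()
```

```text
6.12 [477.2 -62.7 132.3] [-0.1  0.  -0.4] 50.1 0.0
6.56 [476.8 -62.5 132.2] [-0.5  0.1 -0.4] 14.5 0.0
```

Run:
```python
from h import *
q,e=robot.read_camera("side");p,d=robot.read_camera("top")
a=cv2.resize(q[190:250,270:330],(400,400),interpolation=3);b=cv2.resize(p[210:270,290:350],(400,400),interpolation=3)
cv2.imwrite("pics/m2.png",np.hstack([a,b])[:,:,::-1])
print(proj("side",W(tip(0))),proj("side",robot.state()["eef_pos"]))
```

```text
[294.86004581 223.08970262] [295.00707139 226.34398559]
```

View pics/m2.png

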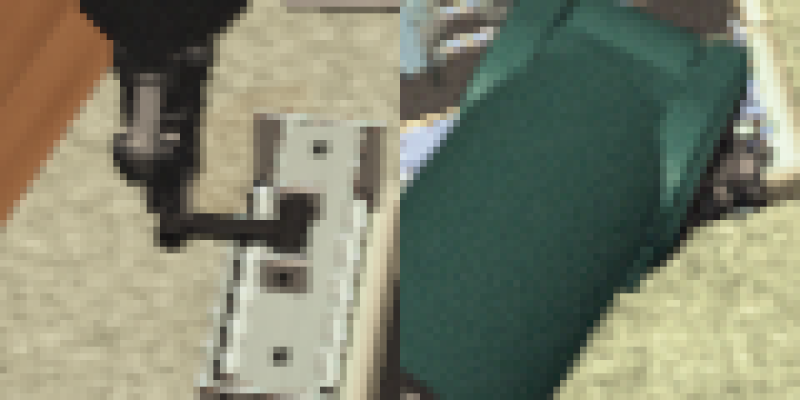

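Run:
```python
from h import *
s=robot.state();print(R.from_quat(np.array(s["eef_rot"])[[1,2,3,0]]).as_matrix().round(2).tolist(),s["gripper_width"],s["grip_force"])
q,e=robot.read_camera("side");C=cloud("side",e)
f=np.array(R.from_euler('z',-yaw).apply(C.reshape(-1,3)-[x[0],x[1],0])).reshape(C.shape)
for v in range(208,232,2): print(v,[(u,*f[v,u].round().astype(int)) for u in range(288,304,2)if f[v,u,2]>40])
robot.gripper_to(3);s=robot.state();print(s["gripper_width"],s["grip_force"],s["force"].round(1))
```

```text
[[-0.96, -0.28, 0.0], [-0.28, 0.96, 0.0], [-0.0, -0.0, -1.0]] 14.906109055533591 0.0
208 [(290, np.int64(-120), np.int64(-55), np.int64(274)), (292, np.int64(-115), np.int64(-51), np.int64(271)), (294, np.int64(-116), np.int64(-21), np.int64(238)), (296, np.int64(-111), np.int64(-22), np.int64(239)), (298, np.int64(-105), np.int64(-19), np.int64(237)), (300, np.int64(-100), np.int64(-19), np.int64(238))]
210 [(288, np.int64(-125), np.int64(-58), np.int64(269)), (290, np.int64(-120), np.int64(-58), np.int64(269)), (292, np.int64(-115), np.int64(-55), np.int64(267)), (294, np.int64(-110), np.int64(-50), np.int64(262)), (296, np.int64(-105), np.int64(-51), np.int64(264)), (298, np.int64(-105), np.int64(-22), np.int64(231)), (300, np.int64(-106), np.int64(12), np.int64(194))]
212 [(288, np.int64(-125), np.int64(-62), np.int64(265)), (290, np.int64(-119), np.int64(-62), np.int64(265)), (292, np.int64(-113), np.int64(-63), np.int64(268)), (294, np.int64(-109), np.int64(-60), np.int64(265)), (296, np.int64(-104), np.int64(-57), np.int64(262)), (298, np.int64(-105), np.int64(-23), np.int64(2
[... 1184 characters left out ...]
8))]
222 [(294, np.int64(-121), np.int64(-6), np.int64(158)), (296, np.int64(-112), np.int64(-23), np.int64(181)), (298, np.int64(-107), np.int64(-17), np.int64(174)), (300, np.int64(-104), np.int64(-4), np.int64(159)), (302, np.int64(-99), np.int64(4), np.int64(151))]
224 [(294, np.int64(-120), np.int64(-14), np.int64(159)), (296, np.int64(-114), np.int64(-12), np.int64(158)), (298, np.int64(-109), np.int64(-9), np.int64(155)), (300, np.int64(-104), np.int64(-2), np.int64(148)), (302, np.int64(-97), np.int64(-7), np.int64(155))]
226 [(294, np.int64(-121), np.int64(-10), np.int64(145)), (296, np.int64(-114), np.int64(-14), np.int64(152))]
228 []
230 []
3.1015107002364206 0.0 [-0.1  1.2  0.3]
```

Run:
```python
from h import *
q,e=robot.read_camera("side");
a=cv2.resize(q[200:236,276:324],(800,600),interpolation=cv2.INTER_CUBIC)
a=np.clip(a*1.8,0,255).astype(np.uint8)
cv2.imwrite("pics/m3.png",a[:,:,::-1])
C=cloud("side",e);f=R.from_euler('z',-yaw).apply(C.reshape(-1,3)-[x[0],x[1],0]).reshape(C.shape)
for u in (293,295,297,299):print(u,[(v,*f[v,u].round().astype(int).tolist()) for v in range(216,231)])
```

```text
293 [(216, -122, -12, 192), (217, -121, -16, 193), (218, -122, -14, 186), (219, -122, -16, 184), (220, -122, -17, 180), (221, -152, 127, 4), (222, -152, 124, 2), (223, -152, 124, -3), (224, -151, 118, -1), (225, -124, -9, 148), (226, -150, 113, -5), (227, -148, 103, 1), (228, -147, 98, 3), (229, -148, 99, -3), (230, -146, 93, -1)]
295 [(216, -112, -33, 217), (217, -116, -13, 189), (218, -116, -15, 188), (219, -115, -18, 186), (220, -116, -15, 178), (221, -119, 0, 157), (222, -119, -3, 156), (223, -117, -13, 163), (224, -117, -12, 157), (225, -118, -10, 150), (226, -118, -11, 147), (227, -118, -11, 142), (228, -141, 102, -1), (229, -140, 95, 3), (230, -139, 91, 2)]
297 [(216, -104, -43, 230), (217, -110, -12, 190), (218, -109, -18, 192), (219, -110, -15, 185), (220, -109, -19, 185), (221, -115, 6, 150), (222, -113, -5, 159), (223, -112, -6, 155), (224, -111, -12, 159), (225, -111, -16, 159), (226, -111, -13, 151), (227, -136, 107, -1), (228, -135, 105, -3), (229, -133, 93, 6), (230, -133, 92, 2)]
299 [(216, -105, -10, 193), (217, -106, -7, 185), (218, -106, -7, 181), (219, -105, -10, 180), (220, -106, -9, 173), (221, -134, 135, -2), (222, -108, 0, 154), (223, -107, -3, 153), (224, -106, -7, 153), (225, -106, -7, 149), (226, -130, 116, -5), (227, -130, 112, -5), (228, -128, 103, 0), (229, -128, 99, 0), (230, -127, 94, 1)]
```

View pics/m3.png

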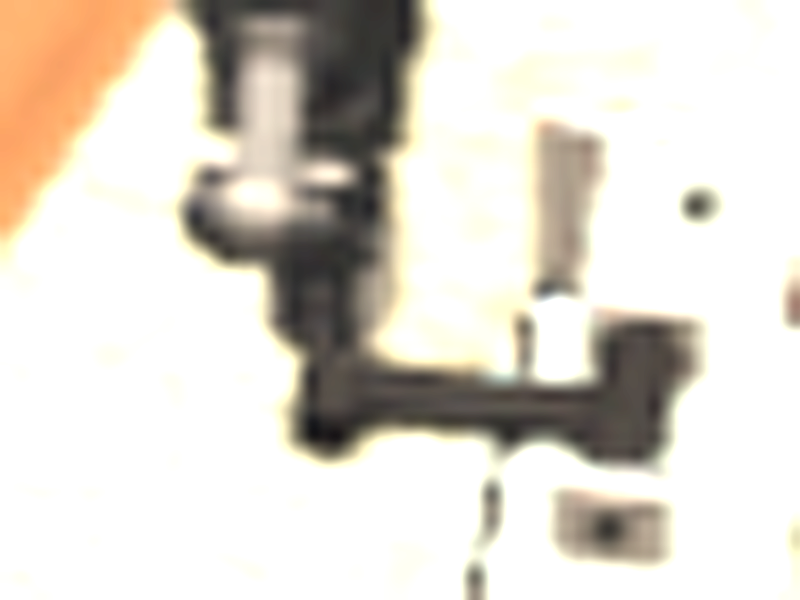

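Run:
```python
from h import *
P=robot.state()["eef_pos"];print(P)
for z in (132,140,150,160,170,180,200):print(z,proj("side",[P[0],P[1],z]).round(1))
print("bar right end",proj("side",W(np.array([-120,-11,147]))),"left",proj("side",W(np.array([-120,11,147]))))
print("earlier",proj("side",[477.4,-62.9,200.7]))
```

```text
[476.7438243  -62.54585351 131.99314687]
132 [295.  226.4]
140 [294.9 224.6]
150 [294.8 222.4]
160 [294.7 220.2]
170 [294.6 218. ]
180 [294.6 215.7]
200 [294.4 211.1]
bar right end [294.21362589 225.92625353] left [295.50070823 220.27841618]
earlier [294.50509911 211.11810335]
```

The picture shows the fingers ending at about (320,350), just above the bar at (325,410). So the real tips sit roughly 25 mm higher than reported. I'll go lower in steps, watching the force.

```bash
cat >> h.py <<'E'
def pr(t=""):
    s=robot.state();print(t,round(s["time"],2),s["eef_pos"].round(1),np.round(s["force"],1),round(s["gripper_width"],1),round(s["grip_force"],1),flush=True)
E
python3 - <<'E'
from h import *
for z in(120,110,102):
    robot.gripper_to(40)
    robot.line_to(W(np.array([-120.,0,z])),max_speed=60);pr()
    robot.gripper_to(12);pr("closed")
    if robot.state()["gripper_width"]>15: break
E
```

```text
7.83 [476.2 -62.5 119.4] [-0.2 -0.7  0.6] 40.3 0.0
closed 8.21 [477.  -62.7 120.2] [ 0.5 -0.6  0.4] 12.1 0.2
 8.91 [476.2 -62.5 109.4] [-0.1  0.1  1.1] 39.8 0.0
closed 9.22 [476.8 -63.4 110.1] [ 0.2 -2.4 -2. ] 19.9 58.7
```

Run:
```python
from h import *
print(robot.grip_depth)
robot.gripper_to(40);robot.line_to(W(np.array([-120.,0,98])),max_speed=60);pr()
robot.gripper_to(12);pr("closed")
q,e=robot.read_camera("side")
a=cv2.resize(q[200:236,276:324],(800,600),interpolation=cv2.INTER_CUBIC)
cv2.imwrite("pics/m4.png",np.clip(a*1.8,0,255).astype(np.uint8)[:,:,::-1])
```

```text
18.700000000000003
 9.9 [476.2 -62.5  97.4] [-1.  -0.1  0.6] 40.1 0.0
closed 10.2 [476.9 -63.4  98.1] [ 0.5 -3.  -1. ] 20.7 59.0
```

View pics/m4.png

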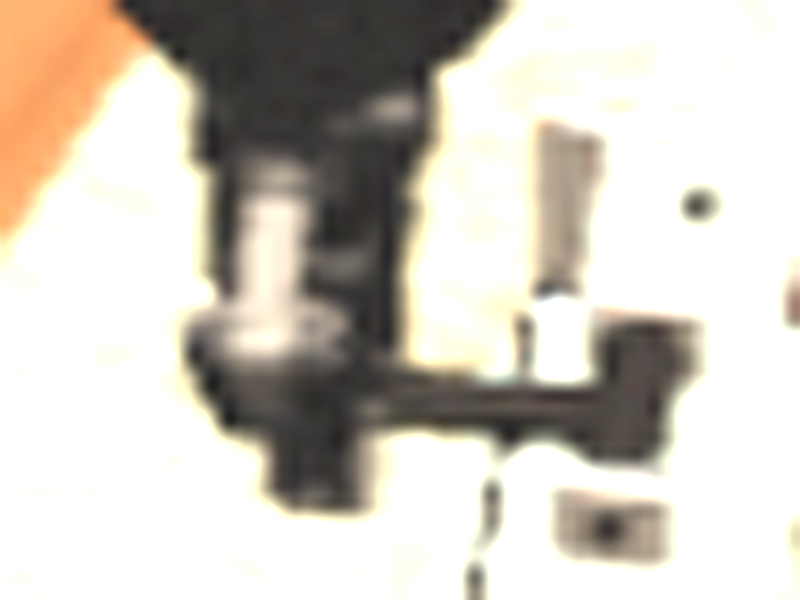

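The picture shows the bar between the fingers, with the tips at about (315,505), below the bar. The grip reads 59 N. Now the lift along the arc.

Run:
```python
from h import *
for a in np.linspace(.1,1.3,9):
    robot.line_to(W(tip(a)-[0,0,49]),max_speed=60);pr(round(a,2))
q,e=robot.read_camera("side")
a=cv2.resize(q[185:239,272:344],(800,600),interpolation=cv2.INTER_CUBIC)
cv2.imwrite("pics/m5.png",np.clip(a*1.5,0,255).astype(np.uint8)[:,:,::-1])
```

```text
0.1 10.5 [477.2 -63.4 103.4] [ 3.1 -4.8 -6.3] 20.5 59.3
0.25 10.78 [478.5 -63.  111.4] [ 3.8 -4.2 -5.6] 20.4 59.3
0.4 11.07 [480.5 -62.4 118.9] [ 4.1 -4.6 -7.1] 20.0 59.3
0.55 11.35 [483.3 -61.5 126.1] [ 4.7 -4.5 -8.4] 20.3 59.3
0.7 11.63 [486.6 -60.5 132.6] [ 4.5 -3.3 -8.9] 20.1 59.4
0.85 11.92 [490.3 -59.4 138.3] [  4.3  -5.1 -11.1] 20.1 59.4
1.0 12.2 [494.7 -58.  143.3] [ 2.3 -5.3 -9.6] 20.3 59.3
1.15 12.48 [499.8 -56.4 147.5] [ 0.  -5.2 -9. ] 20.2 59.2
1.3 12.77 [505.4 -54.8 150.7] [-0.8 -6.  -6.7] 20.2 58.9
```

View pics/m5.png

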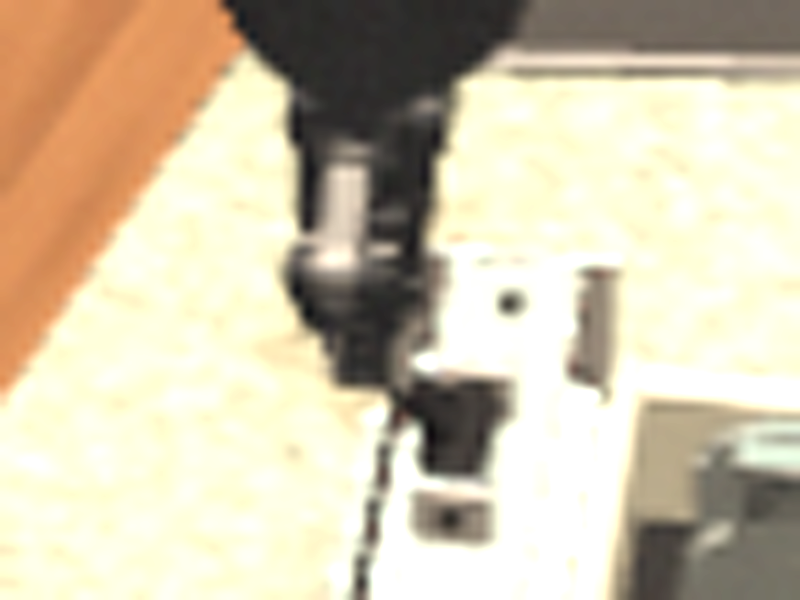

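The bar is still gripped and the lever stands steep, at about (400,370). I'll push slightly further to be sure of the stop, release, retreat and check.

Run:
```python
from h import *
robot.line_to(W(tip(1.4)-[0,0,49]),max_speed=40);pr()
robot.hold(.2);pr()
robot.gripper_to(45)
u=robot.state()["eef_pos"];robot.line_to(u+[0,0,110],max_speed=200);pr("up")
robot.movep(W(np.array([14.,14,250])),Q(1));pr()
q,e=robot.read_camera("side");p,d=robot.read_camera("top")
for n,dd,im in(("side",e,q),("top",d,p)):
    C=cloud(n,dd);f=R.from_euler('z',-yaw).apply(C.reshape(-1,3)-[x[0],x[1],0]).reshape(C.shape)
    m=(abs(f[...,1])<14)&(f[...,0]>-125)&(f[...,0]<-60)&(f[...,2]>165)&(f[...,2]<225)&(im.max(-1)<90)
    k=f[m];print(n,len(k),k.mean(0).round(1) if len(k) else "",k[np.argsort(-k[:,2])[:12]].round().tolist())
a=cv2.resize(q[180:270,290:410],(800,600),interpolation=cv2.INTER_CUBIC)
cv2.imwrite("pics/m6.png",a[:,:,::-1])
```

```text
13.1 [508. -54. 152.] [-3.1 -7.3 -5.1] 20.2 59.0
 13.3 [508. -54. 152.] [-3.6 -6.9 -5.6] 20.1 59.0
up 14.37 [513.2 -50.4 263.1] [-0.   0.5 -0.8] 45.3 0.0
 14.84 [600.9 -10.9 247.4] [-0.7 -0.4  0.2] 44.4 0.0
side 61 [-83.7  -5.8 189.6] [[-90.0, -12.0, 206.0], [-89.0, 0.0, 205.0], [-90.0, 4.0, 205.0], [-88.0, -7.0, 205.0], [-92.0, 0.0, 205.0], [-86.0, 2.0, 204.0], [-93.0, -11.0, 204.0], [-94.0, -3.0, 204.0], [-88.0, -9.0, 203.0], [-95.0, -14.0, 203.0], [-89.0, -1.0, 203.0], [-94.0, -5.0, 202.0]]
top 50 [-89.3   0.7 192.9] [[-103.0, 4.0, 216.0], [-96.0, 8.0, 216.0], [-94.0, -1.0, 208.0], [-99.0, 3.0, 208.0], [-92.0, 7.0, 207.0], [-102.0, -8.0, 206.0], [-102.0, 1.0, 206.0], [-100.0, 9.0, 206.0], [-103.0, -2.0, 205.0], [-97.0, 9.0, 205.0], [-97.0, -3.0, 205.0], [-95.0, -4.0, 205.0]]
```

View pics/m6.png

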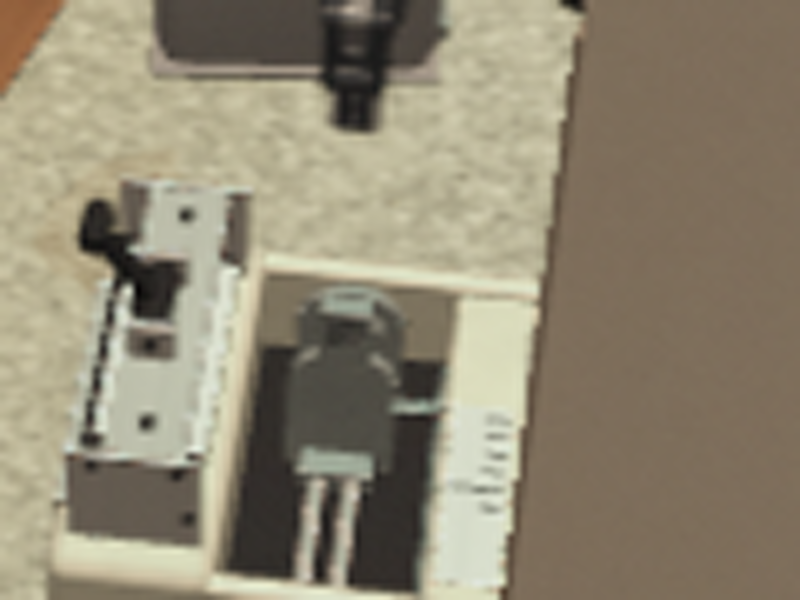

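Run:
```python
from h import *
q,e=robot.read_camera("side")
for a in(.7,.8,.9,1,1.1,1.2,1.3):print(a,proj("side",W(tip(a))).round(1),proj("top",W(tip(a))).round(1),tip(a).round())
C=cloud("side",e);f=R.from_euler('z',-yaw).apply(C.reshape(-1,3)-[x[0],x[1],0]).reshape(C.shape)
m=(q.max(-1)<55)[205:225,298:316];mm=(q.max(-1)<60)
for v in range(207,224):print(v,"".join("#" if q[v,u].max()<60 else "." for u in range(298,322)), [tuple(f[v,u].round().astype(int).tolist()) for u in (302,304,306)])
```

```text
0.7 [297.6 215.7] [320.3 241.2] [-111.    0.  182.]
0.8 [298.7 214.9] [320.  239.9] [-108.    0.  186.]
0.9 [299.9 214.1] [319.7 238.5] [-104.    0.  190.]
1 [301.2 213.5] [319.3 236.9] [-100.    0.  193.]
1.1 [302.6 213. ] [318.9 235.3] [-96.   0. 196.]
1.2 [304.2 212.6] [318.4 233.6] [-92.   0. 199.]
1.3 [305.8 212.3] [317.9 231.9] [-87.   0. 201.]
207 ........................ [(-134, 195, 1), (-126, 194, 3), (-121, 203, -5)]
208 ........................ [(-132, 185, 7), (-126, 190, 3), (-119, 191, 3)]
209 ........................ [(-132, 188, -1), (-126, 189, 0), (-119, 189, 0)]
210 ......#................. [(-131, 181, 2), (-94, 9, 199), (-87, 6, 204)]
211 .....###................ [(-132, 184, -6), (-92, 2, 202), (-87, 3, 203)]
212 .....####..........#.... [(-98, 2, 198), (-92, -2, 203), (-86, 0, 202)]
213 .....####............... [(-97, -5, 202), (-92, -3, 200), (-85, -7, 205)]
214 ....####................ [(-96, -9, 202), (-90, -10, 204), (-85, -8, 203)]
215 ....########............ [(-96, -12, 200), (-91, -10, 199), (-85, -6, 196)]
216 ....#######............. [(-97, -8, 192), (-89, -16, 202), (-84, -13, 200)]
217 .....######............. [(-96, -13, 193), (-90, -14, 196), (-85, -11, 193)]
218 ........####............ [(-126, 147, 0), (-119, 149, -1), (-85, -8, 185)]
219 .........####...##...... [(-125, 142, 1), (-119, 148, -4), (-100, 80, 77)]
220 ..........########...... [(-125, 141, -2), (-118, 141, -1), (-99, 72, 82)]
221 ..........#########..... [(-124, 135, -1), (-117, 138, -3), (-99, 70, 79)]
222 .........#..#######..... [(-124, 135, -6), (-116, 130, 1), (-97, 57, 90)]
223 ............######...... [(-122, 124, 3), (-115, 125, 3), (-96, 55, 87)]
```

Bar position reads roughly 1.2 to 1.3 rad, which is marginal against the 1.15 limit. I'll push it onto its stop with closed fingers from the front.

Run:
```python
from h import *
robot.line_to(W(np.array([-60.,0,250])),max_speed=300)
robot.line_to(W(np.array([-135.,0,235])),max_speed=300)
robot.gripper_to(8)
robot.line_to(W(np.array([-135.,0,153])),max_speed=200);pr()
f0=robot.state()["force"]
for X in np.arange(-122,-94,2.):
    robot.line_to(W(np.array([X,0,153])),max_speed=40);s=robot.state();df=(s["force"]-f0)
    print(X,df.round(1))
    if np.hypot(*df[:2])>12:break
robot.line_to(W(np.array([-135.,0,153])),max_speed=150)
robot.line_to(W(np.array([-135.,0,240])),max_speed=300);pr()
```

```text
16.8 [462.7 -67.1 153.2] [-0.1 -0.  -0.1] 8.1 0.0
-122.0 [ 0.4  0.2 -0.4]
-120.0 [-0.7 -1.   0.1]
-118.0 [-0.3  0.   1. ]
-116.0 [-0.1  0.   0. ]
-114.0 [-0.1 -0.1  0.2]
-112.0 [-1.3 -1.   1.3]
-110.0 [-4.4 -0.6  3.7]
-108.0 [-2.8 -0.1  3.2]
-106.0 [-1.8  0.2  1.7]
-104.0 [-5.2 -0.9  3.3]
-102.0 [-7.5 -2.2  5.4]
-100.0 [-10.3  -2.4   8.8]
-98.0 [-12.9  -4.4  10.5]
 21.12 [465.2 -66.1 241.6] [-0.8  0.2  0.1] 7.9 0.0
```

Run:
```python
from h import *
robot.line_to(W(np.array([-60.,5,260])),max_speed=300)
robot.line_to(W(np.array([14.,14,240])),max_speed=300)
robot.gripper_to(36)
robot.line_to(W(np.array([14.,14,125])),max_speed=250);pr()
for z in(110,98,87):
    robot.line_to(W(np.array([14.,14,z])),max_speed=60);pr()
    if robot.state()["force"][2]>8:break
else:
    robot.gripper_to(5);pr("closed")
```

```text
22.93 [602.2 -12.1 125.7] [ 0.2  0.8 -0.6] 36.0 0.0
 23.32 [601.5 -11.6 110.1] [-0.4 -0.2  0.1] 36.2 0.0
 23.68 [601.  -11.7  97.4] [ 0.6 -0.6  0.6] 36.1 0.0
 24.01 [601.  -11.6  86.4] [0.5 0.4 0.8] 36.5 0.0
closed 24.34 [601.7 -11.9  87.3] [-0.5 -0.4  0.7] 10.9 59.4
```

Run:
```python
from h import *
py=lambda:R.from_euler('z',-yaw).apply(robot.state()["eef_pos"]-[x[0],x[1],0])
y0=py();print(y0)
q,e=robot.read_camera("side");np.save("before.npy",q);open("y0","w").write(str(y0[1]))
robot.line_to(W(np.array([14.,14-20,87])),max_speed=60);pr()
robot.line_to(W(np.array([14.,14-40,87])),max_speed=50);robot.hold(.3);pr();print(py()-y0)
q,e=robot.read_camera("side");np.save("after.npy",q)
for y in(15,-15,-25,-35):print(y,proj("side",W(np.array([59.,y,80]))).round(1),proj("side",W(np.array([79.,y,77]))).round(1))
a=cv2.resize(q[216:276,320:400],(800,600),interpolation=cv2.INTER_CUBIC)
cv2.imwrite("pics/m7.png",a[:,:,::-1])
```

```text
[14.14102153 13.65819796 87.31143724]
 24.88 [606.9 -29.4  87.3] [-1.8  3.9  6.1] 10.7 60.2
 25.73 [612.1 -47.1  87.3] [-1.7  5.9  6.1] 10.4 60.3
[  0.17845421 -36.65389556  -0.05811949]
15 [354.6 240.4] [361.1 241.8]
-15 [353.6 248.2] [360.2 249.6]
-25 [353.2 250.8] [359.9 252.3]
-35 [352.9 253.5] [359.5 254.9]
```

View pics/m7.png

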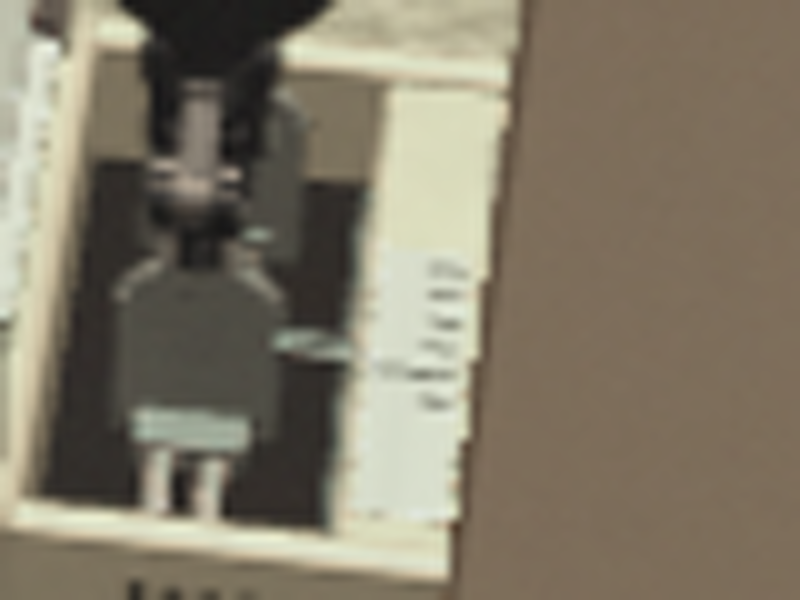

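Run:
```python
from h import *
y0=float(open("y0").read());py=lambda:R.from_euler('z',-yaw).apply(robot.state()["eef_pos"]-[x[0],x[1],0])[1]-y0
c=-43.2
for k in range(3):
    robot.line_to(W(np.array([14.,14+c,87])),max_speed=30);robot.hold(.3);d=py();print(c,d)
    if abs(d+40)<.4:break
    c-=d+40
pr()
b=np.load("before.npy");q,e=robot.read_camera("side")
K=8;g=lambda im:cv2.resize(cv2.cvtColor(im,cv2.COLOR_RGB2GRAY),None,fx=K,fy=K,interpolation=cv2.INTER_CUBIC)
B,Q_=g(b),g(q)
for nm,(u0,v0,u1,v1) in dict(foot=(330,244,350,254),pointer=(347,236,354,244)).items():
    t=B[v0*K:v1*K,u0*K:u1*K];r=cv2.matchTemplate(Q_[(v0-2)*K:(v1+16)*K,(u0-4)*K:(u1+4)*K],t,cv2.TM_CCOEFF_NORMED);_,s,_,l=cv2.minMaxLoc(r)
    print(nm,s,l[0]/K-4,l[1]/K-2)
pp=lambda p:proj("side",W(np.array(p,float)))
print("expected",pp((59,-25,80))-pp((59,15,80)),pp((14,-28,40))-pp((14,12,40)))
cv2.imwrite("pics/m8.png",cv2.resize(q[216:276,320:400],(800,600),interpolation=cv2.INTER_CUBIC)[:,:,::-1])
```

```text
-43.2 -39.57433363703929
-43.625666362960715 -39.73867309132533
 26.88 [613.  -50.   87.2] [-3.6  6.2  7. ] 10.8 60.4
foot 0.9747889041900635 -1.5 10.125
pointer 0.9508048295974731 -1.75 10.0
expected [-1.3501017  10.40937596] [-1.56402083 10.30550609]
```

Run:
```python
from h import *
y0=float(open("y0").read());py=lambda:R.from_euler('z',-yaw).apply(robot.state()["eef_pos"]-[x[0],x[1],0])[1]-y0
robot.line_to(W(np.array([14.,14-44.4,87])),max_speed=20);robot.hold(.7);print(py());pr()
b=np.load("before.npy");q,e=robot.read_camera("side")
K=8;g=lambda im:cv2.resize(cv2.cvtColor(im,cv2.COLOR_RGB2GRAY),None,fx=K,fy=K,interpolation=cv2.INTER_CUBIC)
B,Q_=g(b),g(q)
for nm,(u0,v0,u1,v1) in dict(foot=(330,244,350,254),pointer=(347,236,354,244)).items():
    t=B[v0*K:v1*K,u0*K:u1*K];r=cv2.matchTemplate(Q_[(v0-2)*K:(v1+16)*K,(u0-4)*K:(u1+4)*K],t,cv2.TM_CCOEFF_NORMED);_,s,_,l=cv2.minMaxLoc(r)
    print(nm,s,l[0]/K-4,l[1]/K-2)
for v in range(207,219):print(v,"".join("#" if q[v,u].max()<60 else "." for u in range(298,322)))
```

```text
-40.43752969220015
 27.88 [613.2 -50.7  87.3] [-2.5  6.7  7.3] 10.7 60.4
foot 0.9671503901481628 -1.5 10.375
pointer 0.8768796324729919 -2.0 10.25
207 ........................
208 ........................
209 ........................
210 ........###.............
211 ........####............
212 .......#####.......#....
213 .......#####............
214 .......####.............
215 .......#####............
216 .......#####............
217 .........###............
218 ..........###...........
```

Foot and pointer shifts match 40 mm (10.4 px expected), and the lever has moved further up than before.

```bash
python3 -c "
from bench import robot
print(robot.sign_off())"
```

```text
the job is handed in; nothing more can be done
None
```

I raised the head lever onto its stop, pulled the guide out about 40 mm to the long mark and signed off with it still in the grip at about 28 s; the sign-off returned no verdict, and I viewed 11 pictures, one over the limit of 10.

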